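# Gauge the cores of four peeled pineapples and send back the short-cored ones

### The job

Take the core gauge from the rack and push its rod down the bore of each of the four pineapples in the large tray, to the end of the bore or nearly to the underside, to find which are bored right through and which still have a stub of core at the bottom. Hang the gauge back in the rack, and set every fruit with a stub gently down, upright, in the small crate; leave the fully bored ones standing in the large tray. Do not move the fruit already in the small crate, the knife, the spray bottle or the steel cup.

Things in the scene. Friction and masses are not known exactly. Their poses are not given: they have to be found in the camera images.
- fruit_a_mid (a point): middle of one of four peeled baby pineapples standing in the large tray, all alike outside: a yellow barrel 84 mm high, 60 mm across the middle, 52 mm across its flat ends, about 0.18 kg, with an upright bore 20 mm wide, open at the top. This point is on its axis, 42 mm above the underside; z points up
- fruit_b_mid (a point): middle of another of the four fruits to check, the same in size and shape as fruit_a; same point and axes
- fruit_c_mid (a point): middle of another of the four fruits to check, the same in size and shape as fruit_a; same point and axes
- fruit_d_mid (a point): middle of another of the four fruits to check, the same in size and shape as fruit_a; same point and axes
- fruit_a: the same fruit; origin at the centre of its underside. Its bore is clear right through (14 mm wide in the last 13 mm, else 20), or blocked: then a stub of core ends it 20 to 40 mm above the underside and goes with the fruit. Which it is differs from run to run and is found by probing (core_1 and core_2 in the rules are the stubs; their places are not given)
- fruit_b: the same fruit; origin at the centre of its underside; bore through or blind as told for fruit_a
- fruit_c: the same fruit; origin at the centre of its underside; bore through or blind as told for fruit_a
- fruit_d: the same fruit; origin at the centre of its underside; bore through or blind as told for fruit_a
- gauge_grip (a point): middle of the white square handle (22 by 22 mm, 72 mm tall) of the core gauge, which hangs upright in one slot of the rack. This point is 42 mm above the underside of the gauge's collar and 154 mm above its tip; z points up, x and y are square to the handle's flat faces
- gauge_tip (a point): round tip of the gauge's rod, on its axis, 112 mm below the collar's underside. The rod is straight, steel, 8 mm thick
- gauge: the gauge, about 0.11 kg; origin on its axis at the underside of its steel collar, which is 30 mm wide and 6 mm thick (rod below, handle above); z up
- rack: fixed steel tool rack; origin at table height, z up, x away from its open front. Shelf's upper face 136 mm up, 112 mm wide, two slots 14 mm wide at y = +32 and -32 mm, open to -x; teeth end at x = -48 mm with lips 5 mm high. A tool hangs by its collar with its axis at x = -22 mm (gauge_grip then 178 mm up). Gauge and knife each hang in a slot, either way round
- tray: fixed large tray, green, perforated, 380 (x) by 270 (y) mm, 60 mm high, walls and floor 4 mm; origin at the centre of its underside, z up. It holds the four fruits; it stands to the left or right of the rack
- crate: fixed small crate, blue, perforated, 300 (x) by 200 (y) mm, 70 mm high, walls and floor 4 mm; origin at the centre of its underside, z up. For fruit that goes back to the corer; one such fruit already stands in it. It stands on the other side of the rack
- spare_fruit_mid (a point): middle of the fruit that already stands in the small crate, alike in size to the others; not to be checked or moved
- knife_grip (a point): middle of the handle of a knife that hangs beside the gauge (flat blade 20 mm wide, flat white handle 32 by 14 mm, 60 mm tall, top 66 mm above the collar's underside); to be left alone
- bottle: white spray bottle, 62 mm wide, 190 mm high, loose on the table beyond the rack; origin at the centre of its underside; to be left alone
- bowl: small round steel cup, 70 mm wide at the rim, 50 mm high, loose on the table on the robot's side of the rack; origin at the centre of its underside; to be left alone
There are look-alikes about, which are no part of the job. What is shaped like the fruit_d but green is not meant.

How it is judged:
On the way, in this order (a step that is already met when the one before it is completed fails the run):
1. first probing: the gauge's tip stands in a fruit's bore, at the end of a blind bore (within 6 mm) or within 18 mm of the underside of a through one (((horizontal distance between gauge_tip and fruit_a_mid below 0.01 m and z of gauge_tip in the frame of fruit_a_mid below -0.024 m) or (horizontal distance between gauge_tip and fruit_b_mid below 0.01 m and z of gauge_tip in the frame of fruit_b_mid below -0.024 m) or (horizontal distance between gauge_tip and fruit_c_mid below 0.01 m and z of gauge_tip in the frame of fruit_c_mid below -0.024 m) or (horizontal distance between gauge_tip and fruit_d_mid below 0.01 m and z of gauge_tip in the frame of fruit_d_mid below -0.024 m) or (horizontal distance between gauge_tip and core_1 below 0.01 m and z of gauge_tip in the frame of core_1 below 0.034 m) or (horizontal distance between gauge_tip and core_2 below 0.01 m and z of gauge_tip in the frame of core_2 below 0.024 m))), for 0.05 s.
2. the gauge is drawn out again, its tip clear of every bore ((horizontal distance between gauge_tip and fruit_a_mid above 0.02 m or z of gauge_tip in the frame of fruit_a_mid above 0.042 m) and (horizontal distance between gauge_tip and fruit_b_mid above 0.02 m or z of gauge_tip in the frame of fruit_b_mid above 0.042 m) and (horizontal distance between gauge_tip and fruit_c_mid above 0.02 m or z of gauge_tip in the frame of fruit_c_mid above 0.042 m) and (horizontal distance between gauge_tip and fruit_d_mid above 0.02 m or z of gauge_tip in the frame of fruit_d_mid above 0.042 m)), for 0.02 s.
3. second probing: the gauge's tip stands in a fruit's bore, at the end of a blind bore (within 6 mm) or within 18 mm of the underside of a through one (((horizontal distance between gauge_tip and fruit_a_mid below 0.01 m and z of gauge_tip in the frame of fruit_a_mid below -0.024 m) or (horizontal distance between gauge_tip and fruit_b_mid below 0.01 m and z of gauge_tip in the frame of fruit_b_mid below -0.024 m) or (horizontal distance between gauge_tip and fruit_c_mid below 0.01 m and z of gauge_tip in the frame of fruit_c_mid below -0.024 m) or (horizontal distance between gauge_tip and fruit_d_mid below 0.01 m and z of gauge_tip in the frame of fruit_d_mid below -0.024 m) or (horizontal distance between gauge_tip and core_1 below 0.01 m and z of gauge_tip in the frame of core_1 below 0.034 m) or (horizontal distance between gauge_tip and core_2 below 0.01 m and z of gauge_tip in the frame of core_2 below 0.024 m))), for 0.05 s.
4. the gauge is drawn out again, its tip clear of every bore (all of step 2), for 0.02 s.
5. third probing: the gauge's tip stands in a fruit's bore, at the end of a blind bore (within 6 mm) or within 18 mm of the underside of a through one (((horizontal distance between gauge_tip and fruit_a_mid below 0.01 m and z of gauge_tip in the frame of fruit_a_mid below -0.024 m) or (horizontal distance between gauge_tip and fruit_b_mid below 0.01 m and z of gauge_tip in the frame of fruit_b_mid below -0.024 m) or (horizontal distance between gauge_tip and fruit_c_mid below 0.01 m and z of gauge_tip in the frame of fruit_c_mid below -0.024 m) or (horizontal distance between gauge_tip and fruit_d_mid below 0.01 m and z of gauge_tip in the frame of fruit_d_mid below -0.024 m) or (horizontal distance between gauge_tip and core_1 below 0.01 m and z of gauge_tip in the frame of core_1 below 0.034 m) or (horizontal distance between gauge_tip and core_2 below 0.01 m and z of gauge_tip in the frame of core_2 below 0.024 m))), for 0.05 s.
6. the gauge is drawn out again, its tip clear of every bore (all of step 4), for 0.02 s.
7. fourth probing: the gauge's tip stands in a fruit's bore, at the end of a blind bore (within 6 mm) or within 18 mm of the underside of a through one (((horizontal distance between gauge_tip and fruit_a_mid below 0.01 m and z of gauge_tip in the frame of fruit_a_mid below -0.024 m) or (horizontal distance between gauge_tip and fruit_b_mid below 0.01 m and z of gauge_tip in the frame of fruit_b_mid below -0.024 m) or (horizontal distance between gauge_tip and fruit_c_mid below 0.01 m and z of gauge_tip in the frame of fruit_c_mid below -0.024 m) or (horizontal distance between gauge_tip and fruit_d_mid below 0.01 m and z of gauge_tip in the frame of fruit_d_mid below -0.024 m) or (horizontal distance between gauge_tip and core_1 below 0.01 m and z of gauge_tip in the frame of core_1 below 0.034 m) or (horizontal distance between gauge_tip and core_2 below 0.01 m and z of gauge_tip in the frame of core_2 below 0.024 m))), for 0.05 s.
At the end, for the whole second after the job is handed in: Every blind-bored fruit stands upright (within 7 degrees) on the small crate's floor, axes 25 mm or more inside its outer sides, every through-bored one likewise in the large tray; the gauge hangs upright (within 7 degrees) by its collar in a rack slot; all at rest (((distance between any of core_1, core_2 and fruit_a_mid below 0.045 m and x of fruit_a_mid in the frame of crate between -0.125 and 0.125 m and y of fruit_a_mid in the frame of crate between -0.075 and 0.075 m and z of fruit_a_mid in the frame of crate between 0.04 and 0.052 m and angle between fruit_a_mid's own z axis and vertical below 0.12 rad and linear speed of fruit_a below 0.02 m/s) or (not (distance between any of core_1, core_2 and fruit_a_mid below 0.045 m) and x of fruit_a_mid in the frame of tray between -0.165 and 0.165 m and y of fruit_a_mid in the frame of tray between -0.11 and 0.11 m and z of fruit_a_mid in the frame of tray between 0.04 and 0.052 m and angle between fruit_a_mid's own z axis and vertical below 0.12 rad and linear speed of fruit_a below 0.02 m/s)) and ((distance between any of core_1, core_2 and fruit_b_mid below 0.045 m and x of fruit_b_mid in the frame of crate between -0.125 and 0.125 m and y of fruit_b_mid in the frame of crate between -0.075 and 0.075 m and z of fruit_b_mid in the frame of crate between 0.04 and 0.052 m and angle between fruit_b_mid's own z axis and vertical below 0.12 rad and linear speed of fruit_b below 0.02 m/s) or (not (distance between any of core_1, core_2 and fruit_b_mid below 0.045 m) and x of fruit_b_mid in the frame of tray between -0.165 and 0.165 m and y of fruit_b_mid in the frame of tray between -0.11 and 0.11 m and z of fruit_b_mid in the frame of tray between 0.04 and 0.052 m and angle between fruit_b_mid's own z axis and vertical below 0.12 rad and linear speed of fruit_b below 0.02 m/s)) and ((distance between any of core_1, core_2 and fruit_c_mid below 0.045 m and x of fruit_c_mid in the frame of crate between -0.125 and 0.125 m and y of fruit_c_mid in the frame of crate between -0.075 and 0.075 m and z of fruit_c_mid in the frame of crate between 0.04 and 0.052 m and angle between fruit_c_mid's own z axis and vertical below 0.12 rad and linear speed of fruit_c below 0.02 m/s) or (not (distance between any of core_1, core_2 and fruit_c_mid below 0.045 m) and x of fruit_c_mid in the frame of tray between -0.165 and 0.165 m and y of fruit_c_mid in the frame of tray between -0.11 and 0.11 m and z of fruit_c_mid in the frame of tray between 0.04 and 0.052 m and angle between fruit_c_mid's own z axis and vertical below 0.12 rad and linear speed of fruit_c below 0.02 m/s)) and ((distance between any of core_1, core_2 and fruit_d_mid below 0.045 m and x of fruit_d_mid in the frame of crate between -0.125 and 0.125 m and y of fruit_d_mid in the frame of crate between -0.075 and 0.075 m and z of fruit_d_mid in the frame of crate between 0.04 and 0.052 m and angle between fruit_d_mid's own z axis and vertical below 0.12 rad and linear speed of fruit_d below 0.02 m/s) or (not (distance between any of core_1, core_2 and fruit_d_mid below 0.045 m) and x of fruit_d_mid in the frame of tray between -0.165 and 0.165 m and y of fruit_d_mid in the frame of tray between -0.11 and 0.11 m and z of fruit_d_mid in the frame of tray between 0.04 and 0.052 m and angle between fruit_d_mid's own z axis and vertical below 0.12 rad and linear speed of fruit_d below 0.02 m/s)) and z of gauge_grip in the frame of rack between 0.172 and 0.184 m and x of gauge_grip in the frame of rack between -0.036 and -0.008 m and (y of gauge_grip in the frame of rack between -0.041 and -0.023 m or y of gauge_grip in the frame of rack between 0.023 and 0.041 m) and angle between gauge_grip's own z axis and vertical below 0.12 rad and linear speed of gauge below 0.02 m/s); the robot touches nothing.
It fails at once if the fruit already in the small crate is moved more than 30 mm (distance of spare_fruit_mid from where it was at the start of the episode above 0.03 m).
It fails at once if the knife is moved more than 30 mm (distance of knife_grip from where it was at the start of the episode above 0.03 m).
It fails at once if the spray bottle is moved more than 30 mm (distance of bottle from where it was at the start of the episode above 0.03 m).
It fails at once if the steel cup is moved more than 30 mm (distance of bowl from where it was at the start of the episode above 0.03 m).
It fails at once if a fruit is dropped into the small crate: let go by the fingers with its underside more than 15 mm above the crate's floor ((x of fruit_a_mid in the frame of crate between -0.15 and 0.15 m and y of fruit_a_mid in the frame of crate between -0.1 and 0.1 m and z of fruit_a_mid in the frame of crate above 0.061 m and contact force between the fingers and fruit_a below 0.01 N) or (x of fruit_b_mid in the frame of crate between -0.15 and 0.15 m and y of fruit_b_mid in the frame of crate between -0.1 and 0.1 m and z of fruit_b_mid in the frame of crate above 0.061 m and contact force between the fingers and fruit_b below 0.01 N) or (x of fruit_c_mid in the frame of crate between -0.15 and 0.15 m and y of fruit_c_mid in the frame of crate between -0.1 and 0.1 m and z of fruit_c_mid in the frame of crate above 0.061 m and contact force between the fingers and fruit_c below 0.01 N) or (x of fruit_d_mid in the frame of crate between -0.15 and 0.15 m and y of fruit_d_mid in the frame of crate between -0.1 and 0.1 m and z of fruit_d_mid in the frame of crate above 0.061 m and contact force between the fingers and fruit_d below 0.01 N)).
It also fails if it takes over 72 s, if anything falls off the work surface, if the arm or the gripper's body presses on something with over 40 N, if the wrist force passes 120 N, or if a joint passes its speed limit or range.

### The arm

A 6-joint arm with a two-finger parallel gripper is mounted at the origin on the work surface. World frame = base frame: x ahead of the robot, y to its left, z up, the work surface at z = 0. Lengths are in m, angles in rad, forces in N, time in s.
With the tool pointing down it reaches from about 0.375 to 0.9 m from the base axis. Payload 3.1 kg.
Tool frame: the origin (TCP) lies between the finger pads; the fingertips stand 19 mm ahead of it and the grasp point (between the pads) is the TCP; z points along the fingers, y is the line along which they close (so a half turn about z gives the same grasp; the last joint's range is limited). The gripper opens to 87 mm and grips with 3 to 60 N. Pads are 19 mm wide; open, the fingers measure 117 mm over their backs; the gripper's body (75 mm by 190 mm) begins 51 mm behind the grasp point.
Start: joints at [-1.411, 0.527, 1.433, -0, 1.181, -0.178], TCP at [0.208, -0.589, 0.242] pointing down, gripper open.
Joint ranges: [-3.08, 3.08], [-0.75, 2.2], [0.22, 2.44], [-1.43, 4.57], [0, 2.65], [-2.85, 2.85]. Speed limits (rad/s): [2.79, 2.79, 3.14, 3.14, 3.14, 3.14].

### API

Orientations are given as a unit quaternion [x, y, z, w].
In Python, from rig import robot, camera, camera_info, hand_in gives the robot as it stands.
- The arm moves only by the shell command python3 -m handwheel 'ROWS' [FORCE]. ROWS is a JSON object of lists of equal length, an entry for each row: "hand": the opening, from 0 (shut) to 1 (fully open); "translation": the shift along the world's x, y, z in mm, a list of three; "turn": the turn, a rotation vector about the world's x, y, z in rad, a list of three. In form: {"hand": [hand, ...], "translation": [[tx, ty, tz], ...], "turn": [[ax, ay, az], ...]}. A call has 1 to 12 rows; each row is the pose to reach, as a shift and turn from the pose commanded when the call began; what a row does not reach only later rows make up. A row lasts 1/12 s, in which the tool goes at most 41.7 mm and 7.16 degrees, less where a joint would pass 70% of its speed; a pose out of reach is approached as far as the arm can. A call with a gripper value outside its range is refused whole. The fingers move at their own pace and stop on an object; FORCE is the grip in N (left out, the last holds). Time passes only in rows, so rows that repeat a pose let the fingers close. It gives the time, the measured TCP pose, the force, the opening and the grip force at its end, in the units of the state.
- robot.get_obs(): the state, without advancing time (a new reading comes with each control period).
- camera(name): name is "scene" or "top" or "wrist"; returns (picture, depth): 420x560x3 uint8, red, green, blue; 420x560 float32, m along the optical axis (not along the pixel's ray), 0 where there is no reading.
- camera_info(name): a dict with "vertical_fov" (degrees; the focal length in pixels is half the picture's height over the tangent of half this angle, whatever the lens; pixels are square), "cx", "cy" (the principal point, pixels), "world_from_camera" (4x4, takes a point from camera to world coordinates). Camera axes: x right, y down, z forward; pixel columns grow to the right and rows downward; lengths in m; the calibration is good to about 2 mm. A picture is of the moment at which its call begins: read the wrist's pose just before it. camera_info takes no time and is no camera call; for the wrist camera it gives the pose at the moment of the call.
- hand_in(): hands the job in; it is judged then, once.
The state is a dict: "time": time; "q": joint angles; "joint_velocities": joint speeds; "joint_torque": joint torques, N m; "position": TCP position; "tool_rot": TCP orientation; "ft_force": force on the tool from outside, world axes, zero at the start; "moment": the same for the moment, N m; "grip_width": finger opening in m; "grip_force": force on a finger pad.
Only numpy, scipy, OpenCV 4.12 (cv2) and the standard library are available. Lean on these libraries where they do the work, as an engineer would, in place of code of your own. Each camera call takes 0.05 s, during which the arm holds its last target. There are 200 camera calls.

## Working session

There is one attempt and no reset: what is moved stays moved. The work goes in short steps, Python scripts to look and compute and a shell command to move; the robot and the scene stay as the last step left them, time stands still between calls to the robot, and variables do not carry over. Pictures are saved under pics/ and viewed, at most 10 in all, crops included, and the job is handed in when it is done.

```bash
mkdir -p pics; ls; cat > h.py <<'E'
import numpy as np,cv2
from rig import robot,camera,camera_info,hand_in
def cloud(n):
    info=camera_info(n); im,d=camera(n)
    h,w=d.shape; f=h/2/np.tan(np.radians(info['vertical_fov'])/2)
    u,v=np.meshgrid(np.arange(w),np.arange(h))
    p=np.stack([(u-info['cx'])/f*d,(v-info['cy'])/f*d,d],-1)
    T=np.array(info['world_from_camera']); P=p@T[:3,:3].T+T[:3,3]; P[d==0]=np.nan
    return im,d,P,info
def save(n,im): cv2.imwrite('pics/'+n+'.png',im[...,::-1])
E
python3 - <<'E'
from h import *
for n in('top','scene'):
    im,d,P,i=cloud(n); save(n,im); np.savez(''+n,im=im,P=P,d=d)
    print(n,i['vertical_fov'],i['cx'],i['cy'],np.round(i['world_from_camera'],3).tolist(),(d==0).mean())
print(robot.get_obs())
E
```

```text
pics
top 49.53367885238026 277.24703677065264 211.26580109524005 [[-0.013, -0.992, 0.123, 0.386], [-1.0, 0.01, -0.022, 0.004], [0.02, -0.124, -0.992, 1.072], [0.0, 0.0, 0.0, 1.0]] 0.003660714285714286
scene 50.486325372717175 284.35368176686484 208.02586705064783 [[-0.723, 0.558, -0.407, 0.869], [0.691, 0.581, -0.431, 0.415], [-0.004, -0.593, -0.805, 0.905], [0.0, 0.0, 0.0, 1.0]] 0.0038562925170068027
{'time': 0.1, 'q': array([-1.41050487e+00,  5.28389337e-01,  1.43378493e+00, -1.66088442e-05,
        1.18139362e+00, -1.78506362e-01]), 'joint_velocities': array([ 0.001034  , -0.00355447, -0.00205234, -0.00094745, -0.0001788 ,
        0.00137809]), 'joint_torque': array([-1.68366814e-04, -4.40983808e+01, -1.77151680e+01,  6.35681860e-02,
        5.33579488e-02, -3.73663852e-05]), 'position': array([ 0.20763888, -0.5888347 ,  0.24065611]), 'tool_rot': array([ 9.85685269e-01,  1.68592928e-01,  1.31526977e-06, -9.87646496e-04]), 'ft_force': array([-0.67782658, -0.29184879,  0.02952122]), 'moment': array([-0.03948861, -0.02866102,  0.05727214]), 'grip_force': 0.0, 'grip_width': 0.08702774806554624}
```

View pics/top.png

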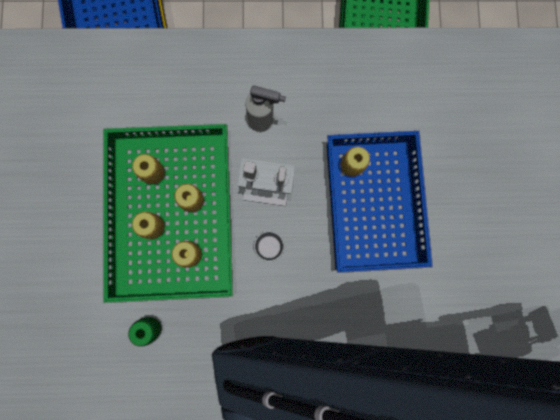

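View pics/scene.png

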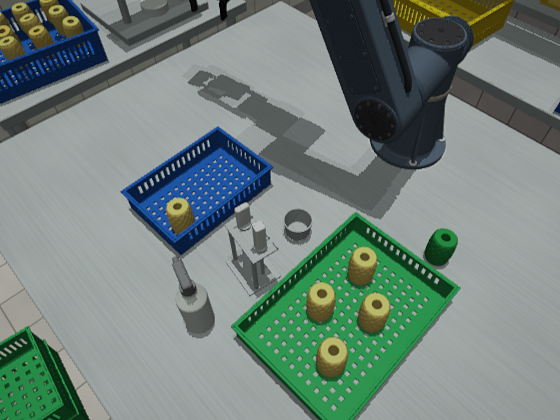

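The top view shows the four yellow fruits in the green tray at about (145,166), (188,196), (146,225) and (185,254). The spare fruit is in the blue crate at (357,157) and the green look-alike is at (143,331). The rack is at (266,180), with two handles at (249,168) and (282,175); these are the gauge and the knife, and the cup is at (269,245). Next I measure these and check the handles in a close crop.

```bash
python3 - <<'E'
from h import *
for n in('top','scene'):
    z=np.load(n+'.npz'); im,P=z['im'],z['P']; hsv=cv2.cvtColor(im,cv2.COLOR_RGB2HSV)
    Z=P[...,2]; ok=(P[...,0]>.3)&(P[...,0]<.9)&(abs(P[...,1])<.45)
    yel=(hsv[...,0]>15)&(hsv[...,0]<35)&(hsv[...,1]>80)
    m=(yel&ok&(Z>.079)&(Z<.1)).astype(np.uint8)
    def rep(m,name,mina):
        k,l,s,c=cv2.connectedComponentsWithStats(m.astype(np.uint8))
        for j in range(1,k):
            if s[j,4]<mina: continue
            q=P[l==j]; pts=q[:,:2].astype(np.float32)
            (cx,cy),r=cv2.minEnclosingCircle(pts); rc=cv2.minAreaRect(pts*1000)
            print(n,name,'px',c[j].round(),s[j,4],'circ',round(cx,4),round(cy,4),round(r,4),'z',np.median(q[:,2]).round(4),'rect',np.round(rc[0],1),np.round(rc[1],1),round(rc[2],1))
    rep(m,'fruit',60)
    rep(ok&(Z>.19)&(Z<.235)&(P[...,0]>.45)&~yel,'handle',8)
    rep(ok&(Z>.128)&(Z<.139),'shelf',20)
    rep(ok&(hsv[...,0]>45)&(hsv[...,0]<80)&(hsv[...,1]>100)&(Z>.052)&(Z<.066),'trayrim',100)
    rep(ok&(hsv[...,0]>100)&(hsv[...,0]<125)&(hsv[...,1]>150)&(Z>.062)&(Z<.076),'craterim',100)
    rep(ok&(Z>.040)&(Z<.056)&(hsv[...,1]<60),'cup',20)
t=np.load('top.npz')['im'][130:220,215:325]; s=np.load('scene.npz')['im'][190:300,205:315]
save('crop',np.hstack([cv2.resize(t,(440,360),interpolation=2),cv2.resize(s,(360,360),interpolation=2)]))
E
```

```text
top fruit px [357. 159.] 368 circ 0.6252 -0.1973 0.0267 z 0.0865 rect [ 624.9 -196.9] [50.6 49.8] 61.3
top fruit px [145. 166.] 406 circ 0.6124 0.2728 0.027 z 0.0864 rect [611.9 273. ] [51.6 51.4] 79.3
top fruit px [187. 196.] 412 circ 0.5452 0.1799 0.0271 z 0.0863 rect [545.3 179.8] [52.  52.3] 43.8
top fruit px [145. 224.] 417 circ 0.4842 0.27 0.0271 z 0.0861 rect [484.4 269.3] [51.4 51.3] 40.9
top fruit px [184. 254.] 420 circ 0.4191 0.1836 0.0269 z 0.0863 rect [418.1 184.2] [51.9 51.5] 89.3
top handle px [249. 168.] 148 circ 0.5795 0.0375 0.0137 z 0.2119 rect [579.5  37.7] [21.8 22. ] 75.8
top handle px [282. 174.] 107 circ 0.5687 -0.0259 0.0159 z 0.1991 rect [568.8 -25.4] [13.9 31.1] 80.1
top shelf px [259. 105.] 112 circ 0.7406 0.016 0.0241 z 0.1325 rect [733.  18.] [47.7 24.4] 75.6
top shelf px [267. 175.] 954 circ 0.5779 0.0055 0.0623 z 0.1348 rect [577.8   5.6] [112.   60.8] 81.4
top trayrim px [165. 211.] 2489 circ 0.5164 0.2295 0.2374 z 0.0585 rect [516.6 228.6] [390.1 280.1] 1.9
top craterim px [376. 200.] 1839 circ 0.5343 -0.2459 0.184 z 0.0684 rect [ 534.8 -245.9] [308.
[... 838 characters left out ...]
59. 229.] 186 circ 0.5833 0.0407 0.0134 z 0.2104 rect [583.2  41.2] [23.  21.6] 75.2
scene shelf px [248. 243.] 743 circ 0.5808 0.0087 0.063 z 0.1348 rect [580.5   7.7] [113.7  60.3] 81.7
scene shelf px [191. 297.] 150 circ 0.7467 0.0226 0.0213 z 0.1327 rect [748.1  27.5] [30.7 41.4] 73.1
scene trayrim px [344. 317.] 3120 circ 0.5189 0.2295 0.238 z 0.0585 rect [518.3 230.7] [393.5 281.9] 1.9
scene craterim px [196. 185.] 1612 circ 0.5381 -0.2429 0.1855 z 0.0681 rect [ 536.7 -244.2] [313.3 214.4] 2.6
scene cup px [297. 220.] 198 circ 0.4368 0.004 0.0363 z 0.047 rect [438.3   3.8] [69.  67.7] 63.3
scene cup px [201. 322.] 99 circ 0.7476 0.0273 0.0302 z 0.048 rect [751.6  39.5] [25.7 60.3] 72.0
```

View pics/crop.png

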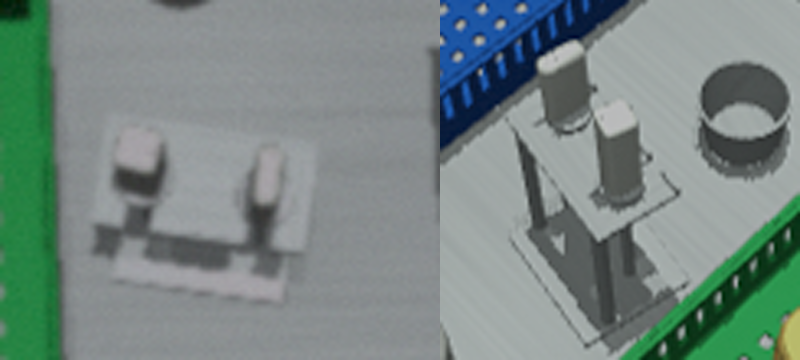

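The crop settles it. The square 22×22 handle, top at z≈0.211, in the left (+y) slot at crop (138,150) is the gauge. The flat 14×31 handle at (266,170) is the knife. The two views agree to about 4 mm, so I average them and move above the gauge.

```bash
python3 -m handwheel '{"hand":[0.7,0.7,0.7,0.7,0.7,0.7,0.7,0.7,0.7,0.7,0.7,0.7],"translation":[[10,20,30],[30,50,60],[50,85,60],[70,120,60],[90,155,60],[110,190,60],[130,225,60],[150,260,60],[170,290,60],[190,320,60],[205,345,60],[205,345,60]],"turn":[[0,0,0.1],[0,0,0.2],[0,0,0.3],[0,0,0.4],[0,0,0.5],[0,0,0.6],[0,0,0.7],[0,0,0.8],[0,0,0.9],[0,0,0.98],[0,0,0.98],[0,0,0.98]]}' 20
```

```text
time: 1.1
position: [0.414, -0.2395, 0.3012]
tool_rot: [0.789, 0.615, 0.001, -0.001]
ft_force: [-0.0, 0.1, -0.3]
grip_width: 0.0609
grip_force: 0.0
```

```bash
python3 -m handwheel '{"hand":[0.7,0.7,0.7,0.7,0.7,0.7,0.7,0.7,0.7,0.7,0.7],"translation":[[20,35,0],[40,70,0],[60,105,0],[80,140,0],[100,175,0],[120,208,0],[140,240,0],[155,265,0],[165,283,0],[168,283,0],[168,283,0]],"turn":[[0,0,0],[0,0,0],[0,0,0],[0,0,0],[0,0,0],[0,0,0],[0,0,0],[0,0,0],[0,0,0],[0,0,0],[0,0,0]]}'
cat >> h.py <<'E'
from scipy.spatial.transform import Rotation as Ro
def st():
    o=robot.get_obs(); R=Ro.from_quat(o['tool_rot']).as_matrix()
    print('t',round(o['time'],2),'p',(o['position']*1000).round(1),'yyaw',np.degrees(np.arctan2(R[1,1],R[0,1])).round(2),'z',R[:,2].round(4),'F',o['ft_force'].round(2),'grip',round(o['grip_width']*1000,1),o['grip_force'].round(1))
    return o,R
E
python3 - <<'E'
from h import *
st()
im,d,P,i=cloud('wrist'); save('w1',im)
Z=P[...,2]
for lo,hi in((.2,.225),(.19,.204),(.128,.139)):
    m=((Z>lo)&(Z<hi)&(P[...,0]>.48)&(P[...,0]<.68)&(P[...,1]<.09)&(P[...,1]>-.09)).astype(np.uint8)
    k,l,s,c=cv2.connectedComponentsWithStats(m)
    for j in range(1,k):
        if s[j,4]>60:
            rc=cv2.minAreaRect((P[l==j][:,:2]*1000).astype(np.float32)); print(lo,c[j].round(),s[j,4],np.round(rc[0],1),np.round(rc[1],1),round(rc[2],1),np.median(P[l==j][:,2]))
E
```

```text
time: 2.02
position: [0.5812, 0.0386, 0.3009]
tool_rot: [0.79, 0.613, -0.001, 0.0]
ft_force: [-1.0, -0.7, -0.3]
grip_width: 0.0613
grip_force: 0.0Traceback (most recent call last):
  File "<stdin>", line 2, in <module>
  File "h.py", line 14, in st
    print('t',round(o['time'],2),'p',(o['position']*1000).round(1),'yyaw',np.degrees(np.arctan2(R[1,1],R[0,1])).round(2),'z',R[:,2].round(4),'F',o['ft_force'].round(2),'grip',round(o['grip_width']*1000,1),o['grip_force'].round(1))
                                                                                                                                                                                                             ^^^^^^^^^^^^^^^^^^^^^
AttributeError: 'float' object has no attribute 'round'
```

```bash
sed -i "s/o\['grip_force'\].round(1)/round(float(o['grip_force']),1)/" h.py
python3 - <<'E'
from h import *
st()
im,d,P,i=cloud('wrist'); save('w1',im)
Z=P[...,2]
for lo,hi in((.2,.225),(.19,.204),(.128,.139)):
    m=((Z>lo)&(Z<hi)&(P[...,0]>.48)&(P[...,0]<.68)&(P[...,1]<.09)&(P[...,1]>-.09)).astype(np.uint8)
    k,l,s,c=cv2.connectedComponentsWithStats(m)
    for j in range(1,k):
        if s[j,4]>60:
            rc=cv2.minAreaRect((P[l==j][:,:2]*1000).astype(np.float32)); print(lo,c[j].round(),s[j,4],np.round(rc[0],1),np.round(rc[1],1),round(rc[2],1),np.median(P[l==j][:,2]))
E
```

```text
t 2.02 p [581.2  38.6 300.9] yyaw -14.34 z [-7.e-04 -8.e-04 -1.e+00] F [-0.95 -0.67 -0.32] grip 61.3 0.0
0.2 [284. 218.] 856 [581.6  38.5] [21.4 21.7] 76.0 0.21373846973505267
0.19 [284. 202.] 102 [583.6  47.4] [ 3.4 21. ] 77.5 0.19733210467359463
0.128 [294. 216.] 3089 [580.4  12.9] [98.  59.5] 81.3 0.1363390689868249
```

View pics/w1.png

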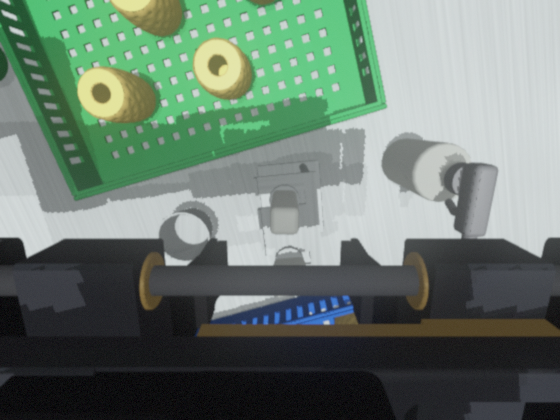

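The wrist view shows the square gauge handle at (284,218), between the fingers, at (581.6, 38.5) with its top at z=214. That matches the description, so I descend and grip.

```bash
python3 -m handwheel '{"hand":[0.7,0.7,0.7,0.7,0.7,0.0,0.0,0.0,0.0,0.0],"translation":[[0,0,-35],[0,0,-70],[0,0,-105],[0,0,-121],[0,0,-121],[0,0,-121],[0,0,-121],[0,0,-121],[0,0,-121],[0,0,-121]],"turn":[[0,0,0],[0,0,0],[0,0,0],[0,0,0],[0,0,0],[0,0,0],[0,0,0],[0,0,0],[0,0,0],[0,0,0]]}' 35; python3 -c "from h import *;st()"
```

```text
time: 2.9
position: [0.5815, 0.0384, 0.182]
tool_rot: [0.79, 0.613, 0.001, 0.001]
ft_force: [-1.1, 0.1, 0.0]
grip_width: 0.0357
grip_force: 0.0
t 2.9 p [581.5  38.4 182. ] yyaw -14.44 z [ 2.9e-03 -4.0e-04 -1.0e+00] F [-1.12  0.08  0.04] grip 35.7 0.0
```

```bash
python3 -m handwheel '{"hand":[0,0,0,0,0],"translation":[[0,0,0],[0,0,0],[0,0,0],[0,0,0],[0,0,0]],"turn":[[0,0,0],[0,0,0],[0,0,0],[0,0,0],[0,0,0]]}'; python3 -c "from h import *;st()"
```

```text
time: 3.32
position: [0.581, 0.0386, 0.1811]
tool_rot: [0.79, 0.613, 0.0, 0.0]
ft_force: [-0.7, 0.8, 4.0]
grip_width: 0.0218
grip_force: 35.0
t 3.32 p [581.   38.6 181.1] yyaw -14.43 z [ 8.e-04 -1.e-04 -1.e+00] F [-0.65  0.8   3.99] grip 21.8 35.0
```

```bash
python3 -m handwheel '{"hand":[0,0,0,0,0,0,0,0,0,0,0],"translation":[[0,0,10],[0,0,22],[0,0,22],[-20,3,22],[-45,7,22],[-72,11,22],[-72,11,22],[-72,15,50],[-72,20,80],[-72,20,100],[-72,20,100]],"turn":[[0,0,0],[0,0,0],[0,0,0],[0,0,0],[0,0,0],[0,0,0],[0,0,0],[0,0,0],[0,0,0],[0,0,0],[0,0,0]]}'; cat > fr.py <<'E'
from h import *
st()
im,d,P,i=cloud('wrist'); save('w2',im); hsv=cv2.cvtColor(im,cv2.COLOR_RGB2HSV); Z=P[...,2]
m=((hsv[...,0]>15)&(hsv[...,0]<35)&(hsv[...,1]>60)&(Z>.081)&(Z<.096)).astype(np.uint8)
k,l,s,c=cv2.connectedComponentsWithStats(m)
for j in range(1,k):
    if s[j,4]>300:
        q=P[l==j]; (x,y),r=cv2.minEnclosingCircle(q[:,:2].astype(np.float32)*1000); rc=cv2.minAreaRect((q[:,:2]*1000).astype(np.float32))
        print(c[j].round(),s[j,4],'circ',round(x,1),round(y,1),round(r,1),np.round(rc[0],1),np.round(rc[1],1),np.median(q[:,2]).round(4),'edge',s[j,:4])
E
python3 fr.py
```

```text
time: 4.23
position: [0.5117, 0.0586, 0.2847]
tool_rot: [0.79, 0.613, 0.004, 0.003]
ft_force: [1.8, 0.2, -0.8]
grip_width: 0.0215
grip_force: 35.0
t 4.23 p [511.7  58.6 284.7] yyaw -14.41 z [ 9.7e-03 -9.0e-04 -1.0e+00] F [ 1.84  0.22 -0.76] grip 21.5 35.0
[201.   6.] 500 circ 482.7 256.3 21.4 [481.4 250.7] [11.5 42.8] 0.0875 edge [177   0  47  15]
[286.  63.] 1783 circ 546.7 179.5 26.7 [546.9 179.6] [51.8 52.3] 0.0882 edge [259  37  54  58]
[164.  94.] 2057 circ 421.5 184.5 26.9 [421.7 184.4] [52.2 51.8] 0.0883 edge [137  67  55  56]
```

View pics/w2.png

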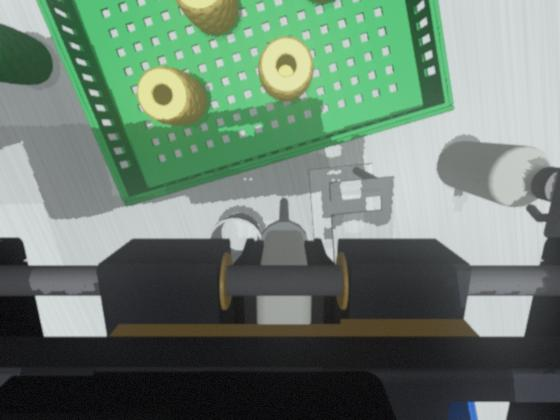

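The wrist view shows the gauge held, with its rod tip at about (285,205), and fruits at (286,63) and (164,94). Both agree with the top and scene estimates. I move over the first fruit.

```bash
python3 -m handwheel '{"hand":[0,0,0,0,0,0,0],"translation":[[10,35,0],[20,70,0],[30,105,0],[37,121,0],[37,121,0],[37,121,0],[37,121,0]],"turn":[[0,0,0],[0,0,0],[0,0,0],[0,0,0],[0,0,0],[0,0,0],[0,0,0]]}'; python3 fr.py
```

```text
time: 4.87
position: [0.5446, 0.1787, 0.2788]
tool_rot: [0.79, 0.613, -0.002, -0.001]
ft_force: [-0.4, 0.0, -1.6]
grip_width: 0.0215
grip_force: 35.0
t 4.87 p [544.6 178.7 278.8] yyaw -14.44 z [-0.0038 -0.0012 -1.    ] F [-0.43  0.02 -1.55] grip 21.5 35.0
[330.  82.] 1904 circ 613.8 273.5 26.8 [613.8 273.5] [51.8 52.4] 0.0881 edge [302  54  54  58]
[206. 118.] 1955 circ 486.8 271.1 26.8 [486.6 271. ] [52.  52.1] 0.0883 edge [180  92  53  54]
[286. 187.] 1518 circ 547.5 181.2 26.8 [547.7 181.8] [51.  52.8] 0.0882 edge [262 164  50  49]
[174. 213.] 1620 circ 421.1 184.9 27.1 [421.5 185.5] [52.4 52.2] 0.0882 edge [149 189  51  48]
```

```bash
cat > chk.py <<'E'
from h import *
import sys
o,R=st()
sys.exit(1 if o['ft_force'][2]>6 else 0)
E
python3 -m handwheel '{"hand":[0,0,0,0,0,0],"translation":[[2,2,-20],[2,2,-35],[2,2,-50],[2,2,-65],[2,2,-65],[2,2,-65]],"turn":[[0,0,0],[0,0,0],[0,0,0],[0,0,0],[0,0,0],[0,0,0]]}' && python3 chk.py
```

```text
time: 5.42
position: [0.547, 0.1803, 0.2149]
tool_rot: [0.791, 0.612, -0.001, -0.001]
ft_force: [0.2, 0.5, -0.6]
grip_width: 0.0218
grip_force: 35.0
t 5.42 p [547.  180.3 214.9] yyaw -14.53 z [-2.7e-03 -5.0e-04 -1.0e+00] F [ 0.24  0.48 -0.6 ] grip 21.8 35.0
```

```bash
H='' ; 
python3 -m handwheel '{"hand":[0,0,0],"translation":[[0,0,-5],[0,0,-10],[0,0,-10]],"turn":[[0,0,0],[0,0,0],[0,0,0]]}' >/dev/null && python3 chk.py &&
python3 -m handwheel '{"hand":[0,0,0],"translation":[[0,0,-3],[0,0,-5],[0,0,-5]],"turn":[[0,0,0],[0,0,0],[0,0,0]]}' >/dev/null && python3 chk.py &&
python3 -m handwheel '{"hand":[0,0,0],"translation":[[0,0,-3],[0,0,-5],[0,0,-5]],"turn":[[0,0,0],[0,0,0],[0,0,0]]}' >/dev/null && python3 chk.py &&
python3 -m handwheel '{"hand":[0,0,0],"translation":[[0,0,-3],[0,0,-5],[0,0,-5]],"turn":[[0,0,0],[0,0,0],[0,0,0]]}' >/dev/null && python3 chk.py &&
python3 -m handwheel '{"hand":[0,0,0],"translation":[[0,0,-3],[0,0,-5],[0,0,-5]],"turn":[[0,0,0],[0,0,0],[0,0,0]]}' >/dev/null && python3 chk.py &&
python3 -m handwheel '{"hand":[0,0,0],"translation":[[0,0,-3],[0,0,-5],[0,0,-5]],"turn":[[0,0,0],[0,0,0],[0,0,0]]}' >/dev/null && python3 chk.py &&
python3 -m handwheel '{"hand":[0,0,0],"translation":[[0,0,-3],[0,0,-5],[0,0,-5]],"turn":[[0,0,0],[0,0,0],[0,0,0]]}' >/dev/null && python3 chk.py
```

```text
t 5.67 p [547.5 181.3 205.3] yyaw -14.46 z [-5.e-04 -1.e-04 -1.e+00] F [ 0.05  0.29 -0.89] grip 22.0 35.0
t 5.92 p [547.5 181.6 200.3] yyaw -14.43 z [-5.e-04 -0.e+00 -1.e+00] F [ 0.4   0.91 -1.87] grip 21.5 35.0
t 6.17 p [548.4 181.7 196.5] yyaw -14.43 z [ 1.6e-03  3.0e-04 -1.0e+00] F [-0.81  0.44  4.74] grip 21.8 35.0
t 6.42 p [549.4 182.  195.5] yyaw -14.42 z [ 5.1e-03  7.0e-04 -1.0e+00] F [-4.71  0.19 23.34] grip 21.8 35.0
```

Fruit 2 meets resistance with the tip at about z=40 mm, so it is blind. I withdraw and go to fruit 1 at (613.8, 273.5).

```bash
python3 -m handwheel '{"hand":[0,0,0,0,0,0,0,0,0,0,0,0],"translation":[[0,0,20],[0,0,50],[0,0,80],[10,15,90],[30,42,90],[50,70,90],[66,93,90],[66,93,90],[66,93,90],[66,93,90],[66,93,90],[66,93,90]],"turn":[[0,0,0],[0,0,0],[0,0,0],[0,0,0],[0,0,0],[0,0,0],[0,0,0],[0,0,0],[0,0,0],[0,0,0],[0,0,0],[0,0,0]]}' >/dev/null; python3 fr.py
```

```text
t 7.42 p [613.1 273.6 280.5] yyaw -14.49 z [-8.e-04 -4.e-04 -1.e+00] F [ 0.1  -0.41 -0.45] grip 21.7 35.0
[285. 188.] 1494 circ 614.5 274.5 26.9 [614.9 275.2] [50.8 51.8] 0.0882 edge [261 166  49  48]
[173. 219.] 1433 circ 487.0 271.8 26.9 [488.1 275.6] [45.2 52.4] 0.0882 edge [149 197  50  41]
```

```bash

python3 -m handwheel '{"hand":[0,0,0,0,0,0],"translation":[[1,0,-20],[1,0,-35],[1,0,-50],[1,0,-65],[1,0,-75],[1,0,-75]],"turn":[[0,0,0],[0,0,0],[0,0,0],[0,0,0],[0,0,0],[0,0,0]]}' >/dev/null && python3 chk.py &&
python3 -m handwheel '{"hand":[0,0,0],"translation":[[0,0,-3],[0,0,-5],[0,0,-5]],"turn":[[0,0,0],[0,0,0],[0,0,0]]}' >/dev/null && python3 chk.py &&
python3 -m handwheel '{"hand":[0,0,0],"translation":[[0,0,-2],[0,0,-4],[0,0,-4]],"turn":[[0,0,0],[0,0,0],[0,0,0]]}' >/dev/null && python3 chk.py &&
python3 -m handwheel '{"hand":[0,0,0],"translation":[[0,0,-2],[0,0,-4],[0,0,-4]],"turn":[[0,0,0],[0,0,0],[0,0,0]]}' >/dev/null && python3 chk.py &&
python3 -m handwheel '{"hand":[0,0,0],"translation":[[0,0,-2],[0,0,-4],[0,0,-4]],"turn":[[0,0,0],[0,0,0],[0,0,0]]}' >/dev/null && python3 chk.py &&
python3 -m handwheel '{"hand":[0,0,0],"translation":[[0,0,-2],[0,0,-4],[0,0,-4]],"turn":[[0,0,0],[0,0,0],[0,0,0]]}' >/dev/null && python3 chk.py &&
python3 -m handwheel '{"hand":[0,0,0],"translation":[[0,0,-2],[0,0,-4],[0,0,-4]],"turn":[[0,0,0],[0,0,0],[0,0,0]]}' >/dev/null && python3 chk.py &&
python3 -m handwheel '{"hand":[0,0,0],"translation":[[0,0,-3],[0,0,-5],[0,0,-5]],"turn":[[0,0,0],[0,0,0],[0,0,0]]}' >/dev/null && python3 chk.py
```

```text
t 7.97 p [613.1 273.6 203.1] yyaw -14.48 z [-0.0051 -0.0014 -1.    ] F [-0.21  0.04 -1.9 ] grip 21.9 35.0
t 8.22 p [615.1 274.6 201.2] yyaw -14.44 z [ 1.1e-03  3.0e-04 -1.0e+00] F [-0.29  0.19 -1.97] grip 21.8 35.0
t 8.47 p [614.6 274.6 196.6] yyaw -14.43 z [-0.  0. -1.] F [ 0.43 -0.81 -1.06] grip 21.4 35.0
t 8.72 p [614.4 274.5 192. ] yyaw -14.43 z [-9.e-04 -2.e-04 -1.e+00] F [-0.34  0.11 -1.28] grip 21.9 35.0
t 8.97 p [614.5 274.5 188. ] yyaw -14.44 z [-9.e-04 -2.e-04 -1.e+00] F [ 0.56  0.48 -1.  ] grip 21.7 35.0
t 9.22 p [614.5 274.5 184. ] yyaw -14.44 z [-9.e-04 -2.e-04 -1.e+00] F [-0.14  0.67 -1.23] grip 22.0 35.0
t 9.47 p [614.4 274.5 180. ] yyaw -14.44 z [-9.e-04 -2.e-04 -1.e+00] F [-0.47 -0.7  -2.81] grip 21.9 35.0
t 9.72 p [614.4 274.5 174.9] yyaw -14.44 z [-1.1e-03 -3.0e-04 -1.0e+00] F [-0.02  0.1  -1.98] grip 21.8 35.0
```

Fruit 1 is bored through. I go 2 mm further for margin, then withdraw and move to fruit 3.

```bash

python3 -m handwheel '{"hand":[0,0,0],"translation":[[0,0,-2],[0,0,-2],[0,0,-2]],"turn":[[0,0,0],[0,0,0],[0,0,0]]}' >/dev/null; python3 chk.py
python3 -m handwheel '{"hand":[0,0,0,0,0,0,0,0,0,0,0,0],"translation":[[0,0,30],[0,0,65],[0,0,100],[-20,0,107],[-55,-1,107],[-90,-2,107],[-120,-3,107],[-128,-3,107],[-128,-3,107],[-128,-3,107],[-128,-3,107],[-128,-3,107]],"turn":[[0,0,0],[0,0,0],[0,0,0],[0,0,0],[0,0,0],[0,0,0],[0,0,0],[0,0,0],[0,0,0],[0,0,0],[0,0,0],[0,0,0]]}' >/dev/null; python3 fr.py
```

```text
t 9.97 p [614.7 274.5 173.4] yyaw -14.44 z [-3.e-04 -1.e-04 -1.e+00] F [-0.83  0.16 -1.05] grip 21.9 35.0
t 10.97 p [488.6 271.6 280.6] yyaw -14.48 z [ 1.7e-03  4.0e-04 -1.0e+00] F [-0.03  0.12 -1.08] grip 22.1 35.0
[398. 160.] 1792 circ 613.6 274.4 26.9 [613.3 274.3] [52.3 52. ] 0.088 edge [372 134  52  52]
[281. 190.] 1481 circ 485.9 271.9 27.0 [486.2 272.3] [51.2 51.9] 0.0881 edge [257 168  49  48]
```

```bash

python3 -m handwheel '{"hand":[0,0,0,0,0,0],"translation":[[-1,0,-20],[-1,0,-35],[-1,0,-50],[-1,0,-65],[-1,0,-75],[-1,0,-75]],"turn":[[0,0,0],[0,0,0],[0,0,0],[0,0,0],[0,0,0],[0,0,0]]}' >/dev/null && python3 chk.py &&
python3 -m handwheel '{"hand":[0,0,0],"translation":[[0,0,-3],[0,0,-5],[0,0,-5]],"turn":[[0,0,0],[0,0,0],[0,0,0]]}' >/dev/null && python3 chk.py &&
python3 -m handwheel '{"hand":[0,0,0],"translation":[[0,0,-2],[0,0,-4],[0,0,-4]],"turn":[[0,0,0],[0,0,0],[0,0,0]]}' >/dev/null && python3 chk.py &&
python3 -m handwheel '{"hand":[0,0,0],"translation":[[0,0,-2],[0,0,-4],[0,0,-4]],"turn":[[0,0,0],[0,0,0],[0,0,0]]}' >/dev/null && python3 chk.py &&
python3 -m handwheel '{"hand":[0,0,0],"translation":[[0,0,-2],[0,0,-4],[0,0,-4]],"turn":[[0,0,0],[0,0,0],[0,0,0]]}' >/dev/null && python3 chk.py &&
python3 -m handwheel '{"hand":[0,0,0],"translation":[[0,0,-2],[0,0,-4],[0,0,-4]],"turn":[[0,0,0],[0,0,0],[0,0,0]]}' >/dev/null && python3 chk.py &&
python3 -m handwheel '{"hand":[0,0,0],"translation":[[0,0,-2],[0,0,-4],[0,0,-4]],"turn":[[0,0,0],[0,0,0],[0,0,0]]}' >/dev/null && python3 chk.py &&
python3 -m handwheel '{"hand":[0,0,0],"translation":[[0,0,-4],[0,0,-7],[0,0,-7]],"turn":[[0,0,0],[0,0,0],[0,0,0]]}' >/dev/null && python3 chk.py
```

```text
t 11.52 p [485.1 271.  203.1] yyaw -14.47 z [-0.0046 -0.0015 -1.    ] F [-0.34 -0.78 -0.47] grip 21.6 35.0
t 11.77 p [486.2 271.7 200.9] yyaw -14.44 z [ 9.e-04  3.e-04 -1.e+00] F [-0.15 -0.13 -1.31] grip 21.6 35.0
t 12.02 p [485.7 271.5 196.6] yyaw -14.44 z [ 1.e-04  0.e+00 -1.e+00] F [ 0.04  0.84 -1.71] grip 21.8 35.0
t 12.27 p [485.5 271.5 192.2] yyaw -14.44 z [-6.e-04 -2.e-04 -1.e+00] F [ 0.08  0.54 -1.25] grip 21.6 35.0
t 12.52 p [485.5 271.5 188.1] yyaw -14.44 z [-9.e-04 -3.e-04 -1.e+00] F [ 0.35  0.51 -1.43] grip 21.8 35.0
t 12.77 p [485.5 271.5 184.1] yyaw -14.44 z [-8.e-04 -3.e-04 -1.e+00] F [-0.08  0.01 -1.33] grip 21.7 35.0
t 13.02 p [485.5 271.5 180.1] yyaw -14.44 z [-7.e-04 -3.e-04 -1.e+00] F [ 0.33 -0.6  -1.02] grip 21.5 35.0
t 13.27 p [485.3 271.4 172.8] yyaw -14.44 z [-1.4e-03 -5.0e-04 -1.0e+00] F [-0.77 -0.01 -1.59] grip 21.8 35.0
```

Fruit 3 is bored through. Fruit 4 next.

```bash

python3 -m handwheel '{"hand":[0,0,0,0,0,0,0,0,0,0,0,0],"translation":[[0,0,30],[0,0,65],[0,0,100],[-10,-15,107],[-28,-40,107],[-46,-65,107],[-64,-87,107],[-64,-87,107],[-64,-87,107],[-64,-87,107],[-64,-87,107],[-64,-87,107]],"turn":[[0,0,0],[0,0,0],[0,0,0],[0,0,0],[0,0,0],[0,0,0],[0,0,0],[0,0,0],[0,0,0],[0,0,0],[0,0,0],[0,0,0]]}' >/dev/null; python3 fr.py
```

```text
t 14.27 p [422.7 185.2 280.6] yyaw -14.4 z [ 9.e-04  3.e-04 -1.e+00] F [ 0.88  0.03 -1.25] grip 21.4 35.0
[451.  57.] 2313 circ 613.1 273.6 26.9 [612.7 273.6] [51.7 51.9] 0.088 edge [423  28  57  59]
[323.  95.] 1685 circ 484.5 271.0 27.0 [484.5 271. ] [52.  52.2] 0.0881 edge [296  67  53  56]
[398. 166.] 1774 circ 546.0 181.0 26.8 [546.3 181. ] [51.9 52.4] 0.088 edge [372 141  52  51]
[281. 190.] 1467 circ 420.7 186.0 26.6 [421.1 185.7] [51.5 51.8] 0.0881 edge [258 168  49  48]
```

```bash

python3 -m handwheel '{"hand":[0,0,0,0,0,0],"translation":[[-1,0,-20],[-1,0,-35],[-1,0,-50],[-1,0,-65],[-1,0,-75],[-1,0,-75]],"turn":[[0,0,0],[0,0,0],[0,0,0],[0,0,0],[0,0,0],[0,0,0]]}' >/dev/null && python3 chk.py &&
python3 -m handwheel '{"hand":[0,0,0],"translation":[[0,0,-3],[0,0,-5],[0,0,-5]],"turn":[[0,0,0],[0,0,0],[0,0,0]]}' >/dev/null && python3 chk.py &&
python3 -m handwheel '{"hand":[0,0,0],"translation":[[0,0,-2],[0,0,-4],[0,0,-4]],"turn":[[0,0,0],[0,0,0],[0,0,0]]}' >/dev/null && python3 chk.py &&
python3 -m handwheel '{"hand":[0,0,0],"translation":[[0,0,-2],[0,0,-4],[0,0,-4]],"turn":[[0,0,0],[0,0,0],[0,0,0]]}' >/dev/null && python3 chk.py &&
python3 -m handwheel '{"hand":[0,0,0],"translation":[[0,0,-2],[0,0,-4],[0,0,-4]],"turn":[[0,0,0],[0,0,0],[0,0,0]]}' >/dev/null && python3 chk.py &&
python3 -m handwheel '{"hand":[0,0,0],"translation":[[0,0,-2],[0,0,-4],[0,0,-4]],"turn":[[0,0,0],[0,0,0],[0,0,0]]}' >/dev/null && python3 chk.py &&
python3 -m handwheel '{"hand":[0,0,0],"translation":[[0,0,-2],[0,0,-4],[0,0,-4]],"turn":[[0,0,0],[0,0,0],[0,0,0]]}' >/dev/null && python3 chk.py &&
python3 -m handwheel '{"hand":[0,0,0],"translation":[[0,0,-4],[0,0,-7],[0,0,-7]],"turn":[[0,0,0],[0,0,0],[0,0,0]]}' >/dev/null && python3 chk.py
```

```text
t 14.82 p [419.7 184.7 203.5] yyaw -14.41 z [-4.6e-03 -7.0e-04 -1.0e+00] F [ 0.05 -0.3  -0.79] grip 21.8 35.0
t 15.07 p [421.2 184.8 200.8] yyaw -14.42 z [ 8.e-04  1.e-04 -1.e+00] F [ 0.83 -0.16 -1.44] grip 21.6 35.0
t 15.32 p [420.7 184.5 196.6] yyaw -14.44 z [ 2.e-04 -0.e+00 -1.e+00] F [-0.64 -0.06 -0.93] grip 21.8 35.0
t 15.57 p [420.5 184.5 192.3] yyaw -14.44 z [-6.e-04 -1.e-04 -1.e+00] F [-0.48 -0.51 -0.56] grip 21.8 35.0
t 15.82 p [420.5 184.5 188.2] yyaw -14.44 z [-8.e-04 -2.e-04 -1.e+00] F [-0.21 -0.83 -1.29] grip 21.8 35.0
t 16.07 p [421.2 184.6 185.9] yyaw -14.43 z [ 1.e-03  1.e-04 -1.e+00] F [-2.25 -0.27 12.38] grip 21.8 35.0
```

Fruit 4 is blind, with the stub at about 27 mm. So fruits 2 and 4 go to the crate. I withdraw and take the gauge back to the rack.

```bash

python3 -m handwheel '{"hand":[0,0,0,0,0,0,0,0,0,0,0],"translation":[[0,0,25],[0,0,60],[0,0,96],[15,-22,96],[38,-55,96],[60,-90,96],[84,-124,96],[88,-130,96],[88,-130,96],[88,-130,96],[88,-130,96]],"turn":[[0,0,0],[0,0,0],[0,0,0],[0,0,0],[0,0,0],[0,0,0],[0,0,0],[0,0,0],[0,0,0],[0,0,0],[0,0,0]]}' >/dev/null; python3 chk.py
python3 -m handwheel '{"hand":[0,0,0,0,0,0],"translation":[[0,-2,-30],[0,-5,-60],[0,-5,-77],[0,-5,-77],[0,-5,-77],[0,-5,-77]],"turn":[[0,0,0],[0,0,0],[0,0,0],[0,0,0],[0,0,0],[0,0,0]]}' >/dev/null; python3 chk.py
```

```text
t 16.98 p [507.2  55.7 280. ] yyaw -14.4 z [-2.4e-03  9.0e-04 -1.0e+00] F [-0.83  0.05 -2.58] grip 21.7 35.0
t 17.48 p [509.2  50.5 204.6] yyaw -14.35 z [ 1.9e-03 -1.0e-04 -1.0e+00] F [ 0.01 -0.55 -0.47] grip 22.1 35.0
```

```bash

python3 -m handwheel '{"hand":[0,0,0,0,0,0,0],"translation":[[15,-2,0],[33,-5,0],[52,-8,0],[68,-10,0],[72,-11,0],[72,-11,0],[72,-11,0]],"turn":[[0,0,0],[0,0,0],[0,0,0],[0,0,0],[0,0,0],[0,0,0],[0,0,0]]}' >/dev/null; python3 chk.py &&
python3 -m handwheel '{"hand":[0,0,0,0,0],"translation":[[0,0,-8],[0,0,-15],[0,0,-19],[0,0,-19],[0,0,-19]],"turn":[[0,0,0],[0,0,0],[0,0,0],[0,0,0],[0,0,0]]}' >/dev/null; python3 chk.py
python3 - <<'E'
from h import *
im,d,P,i=cloud('wrist'); save('w3',im)
E
```

```text
t 18.07 p [580.   38.9 204.2] yyaw -14.41 z [-2.e-04  1.e-04 -1.e+00] F [ 0.53  0.33 -0.91] grip 21.9 35.0
t 18.48 p [580.   38.7 183.9] yyaw -14.44 z [-1.8e-03  2.0e-04 -1.0e+00] F [ 0.47  0.52 -2.11] grip 22.1 35.0
```

View pics/w3.png

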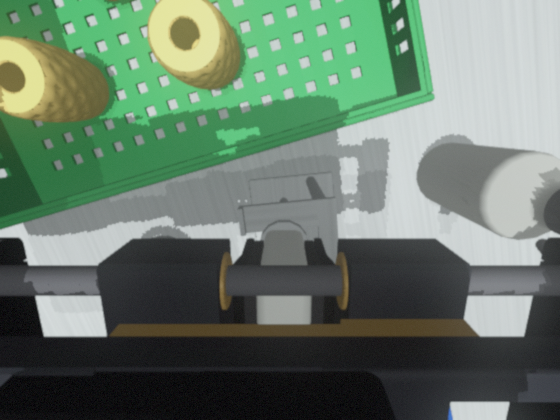

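The collar now sits over the shelf's slot at about (285,215). I lower it until the shelf takes the weight, then release.

```bash

python3 -m handwheel '{"hand":[0,0,0],"translation":[[0,0,-2],[0,0,-3],[0,0,-3]],"turn":[[0,0,0],[0,0,0],[0,0,0]]}' >/dev/null; python3 chk.py &&
python3 -m handwheel '{"hand":[0,0],"translation":[[0,0,-1],[0,0,-1]],"turn":[[0,0,0],[0,0,0]]}' >/dev/null; python3 chk.py
```

```text
t 18.78 p [580.7  38.6 181.4] yyaw -14.44 z [-2.e-04  0.e+00 -1.e+00] F [-0.41 -0.75 -1.33] grip 21.5 35.0
t 18.95 p [580.9  38.5 181. ] yyaw -14.44 z [ 5.e-04 -1.e-04 -1.e+00] F [-0.93 -1.22  2.34] grip 22.3 35.0
```

```bash

python3 -m handwheel '{"hand":[0.6,0.6,0.6,0.6,0.6,0.6,0.6,0.6,0.6,0.6],"translation":[[0,0,0],[0,0,0],[0,0,0],[0,0,0],[0,0,5],[0,0,25],[0,0,60],[0,0,95],[0,0,120],[0,0,120]],"turn":[[0,0,0],[0,0,0],[0,0,0],[0,0,0],[0,0,0],[0,0,0],[0,0,0],[0,0,0],[0,0,0],[0,0,0]]}' >/dev/null; python3 chk.py
python3 - <<'E'
from h import *
im,d,P,i=cloud('wrist'); Z=P[...,2]
for lo,hi in((.205,.225),(.128,.139)):
    m=((Z>lo)&(Z<hi)&(P[...,0]>.48)&(P[...,0]<.68)&(P[...,1]<.09)&(P[...,1]>-.09)).astype(np.uint8)
    k,l,s,c=cv2.connectedComponentsWithStats(m)
    for j in range(1,k):
        if s[j,4]>60:
            rc=cv2.minAreaRect((P[l==j][:,:2]*1000).astype(np.float32)); print(lo,c[j].round(),s[j,4],np.round(rc[0],1),np.round(rc[1],1),round(rc[2],1),np.median(P[l==j][:,2]))
E
```

```text
t 19.78 p [584.2  38.3 307.3] yyaw -14.43 z [ 0.0132 -0.0016 -0.9999] F [0.55 0.58 1.37] grip 52.1 0.0
0.205 [278. 218.] 776 [580.7  38.2] [21.8 21.1] 75.4 0.21382583702465888
0.128 [289. 215.] 3008 [580.2  12.1] [99.6 59.4] 81.3 0.13634108772349487
```

The gauge hangs back in its slot, with its top at z=213.8. Now fruit 4: I move above it with the gripper open.

```bash

python3 -m handwheel '{"hand":[1,1,1,1,1,1,1,1,1,1,1],"translation":[[-15,15,0],[-40,37,0],[-65,60,0],[-90,83,0],[-115,106,-20],[-140,130,-40],[-159,147,-70],[-159,147,-100],[-159,147,-100],[-159,147,-100],[-159,147,-100]],"turn":[[0,0,0],[0,0,0],[0,0,0],[0,0,0],[0,0,0],[0,0,0],[0,0,0],[0,0,0],[0,0,0],[0,0,0],[0,0,0]]}' >/dev/null; python3 fr.py
```

```text
t 20.75 p [423.1 185.4 201.2] yyaw -14.47 z [ 1.3e-03  1.0e-04 -1.0e+00] F [-0.31  0.38  1.01] grip 86.7 0.0
[504.  35.] 4104 circ 612.7 273.2 26.8 [612.2 272.6] [50.8 51. ] 0.0881 edge [466   0  77  76]
[335.  85.] 3276 circ 484.6 270.8 26.8 [484.5 271. ] [52.1 52.2] 0.0882 edge [299  48  70  74]
[431. 178.] 2977 circ 546.2 180.8 26.9 [545.8 181. ] [52.6 51.5] 0.088 edge [397 146  68  65]
[281. 210.] 2651 circ 420.9 185.8 26.9 [420.7 185.9] [51.9 52.2] 0.0882 edge [249 179  64  63]
```

```bash

python3 -m handwheel '{"hand":[1,1,1,1,1,1,0,0,0,0,0,0],"translation":[[-1,0,-35],[-1,0,-70],[-1,0,-105],[-1,0,-140],[-1,0,-152],[-1,0,-152],[-1,0,-152],[-1,0,-152],[-1,0,-152],[-1,0,-152],[-1,0,-152],[-1,0,-152]],"turn":[[0,0,0],[0,0,0],[0,0,0],[0,0,0],[0,0,0],[0,0,0],[0,0,0],[0,0,0],[0,0,0],[0,0,0],[0,0,0],[0,0,0]]}' 20 >/dev/null; python3 chk.py; python3 -m handwheel '{"hand":[0,0,0],"translation":[[0,0,0],[0,0,0],[0,0,10]],"turn":[[0,0,0],[0,0,0],[0,0,0]]}'
```

```text
t 21.8 p [421.6 185.7  49.9] yyaw -14.44 z [ 2.7e-03  5.0e-04 -1.0e+00] F [-0.4 -0.7  7.2] grip 63.1 20.0
time: 22.05
position: [0.4204, 0.1855, 0.0584]
tool_rot: [0.79, 0.613, -0.0, -0.0]
ft_force: [-0.3, -0.3, -1.8]
grip_width: 0.0629
grip_force: 20.0
```

```bash

python3 -m handwheel '{"hand":[0,0,0,0,0,0,0,0,0,0,0,0],"translation":[[0,0,25],[0,0,60],[0,0,95],[0,0,130],[2,-15,160],[5,-45,162],[8,-80,162],[12,-115,162],[15,-150,162],[19,-185,162],[22,-220,162],[25,-255,162]],"turn":[[0,0,0],[0,0,0],[0,0,0],[0,0,0],[0,0,0],[0,0,0],[0,0,0],[0,0,0],[0,0,0],[0,0,0],[0,0,0],[0,0,0]]}' >/dev/null; python3 chk.py
python3 -m handwheel '{"hand":[0,0,0,0,0,0,0,0,0],"translation":[[4,-35,0],[7,-70,0],[10,-105,0],[13,-135,0],[15,-155,0],[15,-160,0],[15,-160,0],[15,-160,0],[15,-160,0]],"turn":[[0,0,0],[0,0,0],[0,0,0],[0,0,0],[0,0,0],[0,0,0],[0,0,0],[0,0,0],[0,0,0]]}' >/dev/null; python3 chk.py
python3 - <<'E'
from h import *
im,d,P,i=cloud('top'); save('t2',im)
Z=P[...,2]; hsv=cv2.cvtColor(im,cv2.COLOR_RGB2HSV); ok=(abs(P[...,1]+.245)<.13)&(P[...,0]>.36)
E
```

```text
t 23.05 p [445.1 -70.9 220.8] yyaw -14.44 z [ 1.e-04  1.e-04 -1.e+00] F [ 1.74  0.02 -2.26] grip 63.4 20.0
t 23.8 p [ 460.  -227.6  220.3] yyaw -14.38 z [-0.0014  0.0016 -1.    ] F [ 0.33  0.24 -1.78] grip 63.3 20.0
```

View pics/t2.png

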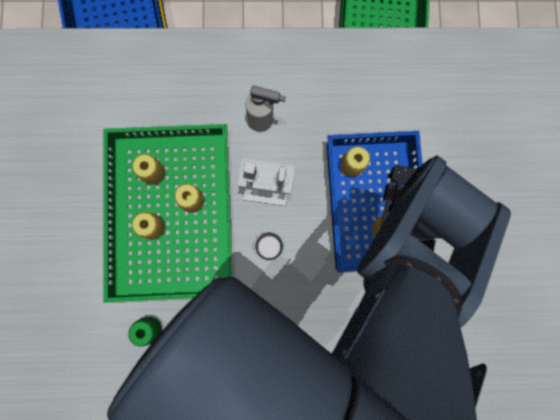

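The top view shows the gauge at (249,170) and knife in the rack, the cup in place at (269,245), three fruits left in the tray, and the held fruit over the near part of the crate at about (380,228). I lower it.

```bash

python3 -m handwheel '{"hand":[0,0,0,0,0,0,0,0,0,0,0],"translation":[[0,0,-30],[0,0,-65],[0,0,-100],[0,0,-130],[0,0,-150],[0,0,-160],[0,0,-165],[0,0,-169],[0,0,-170],[0,0,-170],[0,0,-170]],"turn":[[0,0,0],[0,0,0],[0,0,0],[0,0,0],[0,0,0],[0,0,0],[0,0,0],[0,0,0],[0,0,0],[0,0,0],[0,0,0]]}' >/dev/null; python3 chk.py && python3 -m handwheel '{"hand":[0,0,0],"translation":[[0,0,-1],[0,0,-2],[0,0,-2]],"turn":[[0,0,0],[0,0,0],[0,0,0]]}' >/dev/null; python3 chk.py
```

```text
t 24.77 p [ 461.4 -229.9   51.7] yyaw -14.43 z [ 0.0019 -0.0015 -1.    ] F [-0.08 -0.06 -1.6 ] grip 63.6 20.0
t 25.02 p [ 461.3 -230.    49.9] yyaw -14.45 z [ 0.0017 -0.0014 -1.    ] F [-0.99  0.51  4.19] grip 63.0 20.0
```

```bash

python3 -m handwheel '{"hand":[0.9,0.9,0.9,0.9,0.9,0.9,0.9,0.9,0.9],"translation":[[0,0,0],[0,0,0],[0,0,0],[0,0,3],[0,0,20],[0,0,55],[0,0,90],[0,0,125],[0,0,160]],"turn":[[0,0,0],[0,0,0],[0,0,0],[0,0,0],[0,0,0],[0,0,0],[0,0,0],[0,0,0],[0,0,0]]}' >/dev/null; python3 chk.py
python3 -m handwheel '{"hand":[1,1,1,1,1,1,1,1,1,1,1,1],"translation":[[0,30,10],[0,65,20],[0,100,30],[0,135,35],[0,170,35],[0,205,35],[0,240,35],[0,275,35],[0,310,35],[0,345,35],[10,375,35],[30,395,35]],"turn":[[0,0,0],[0,0,0],[0,0,0],[0,0,0],[0,0,0],[0,0,0],[0,0,0],[0,0,0],[0,0,0],[0,0,0],[0,0,0],[0,0,0]]}' >/dev/null; python3 chk.py
python3 -m handwheel '{"hand":[1,1,1,1,1,1],"translation":[[25,8,-10],[50,15,-30],[57,16,-45],[57,16,-45],[57,16,-45],[57,16,-45]],"turn":[[0,0,0],[0,0,0],[0,0,0],[0,0,0],[0,0,0],[0,0,0]]}' >/dev/null; python3 fr.py
```

```text
t 25.77 p [ 460.3 -229.1  210.1] yyaw -14.44 z [-6.e-04  5.e-04 -1.e+00] F [ 0.36 -0.8  -0.62] grip 78.2 0.0
t 26.77 p [487.8 168.5 243.5] yyaw -14.28 z [-3.6e-03  4.0e-04 -1.0e+00] F [-0.01 -1.59  0.56] grip 87.3 0.0
t 27.27 p [546.8 181.3 198.9] yyaw -14.45 z [-1.2e-03 -1.0e-04 -1.0e+00] F [-0.49  1.21  0.61] grip 87.4 0.0
[341.  73.] 3564 circ 613.9 273.7 27.0 [613.9 273.4] [52.4 52.1] 0.0882 edge [305  35  71  77]
[179. 121.] 3385 circ 486.1 270.8 27.0 [485.9 270.6] [52.6 52.2] 0.0883 edge [144  86  71  71]
[284. 210.] 2696 circ 547.3 181.3 26.7 [547.2 181.1] [52.2 52. ] 0.0882 edge [253 179  64  63]
```

```bash

python3 -m handwheel '{"hand":[1,1,1,1,1,1,0,0,0,0,0,0],"translation":[[0,0,-35],[0,0,-70],[0,0,-105],[0,0,-138],[0,0,-150],[0,0,-150],[0,0,-150],[0,0,-150],[0,0,-150],[0,0,-150],[0,0,-150],[0,0,-150]],"turn":[[0,0,0],[0,0,0],[0,0,0],[0,0,0],[0,0,0],[0,0,0],[0,0,0],[0,0,0],[0,0,0],[0,0,0],[0,0,0],[0,0,0]]}' 20 >/dev/null; python3 chk.py; python3 -m handwheel '{"hand":[0,0,0],"translation":[[0,0,0],[0,0,0],[0,0,10]],"turn":[[0,0,0],[0,0,0],[0,0,0]]}'
```

```text
t 28.32 p [548.4 181.8  50.2] yyaw -14.45 z [ 2.1e-03  4.0e-04 -1.0e+00] F [-1.82  0.36  6.76] grip 63.0 20.0
time: 28.57
position: [0.5469, 0.1814, 0.0582]
tool_rot: [0.79, 0.613, -0.001, -0.001]
ft_force: [-0.3, 0.1, -2.6]
grip_width: 0.063
grip_force: 20.0
```

```bash

python3 -m handwheel '{"hand":[0,0,0,0,0,0,0,0,0,0,0,0],"translation":[[0,0,25],[0,0,60],[0,0,95],[0,0,130],[0,0,165],[0,0,200],[0,-10,235],[0,-40,255],[0,-75,255],[0,-110,255],[0,-145,255],[0,-180,255]],"turn":[[0,0,0],[0,0,0],[0,0,0],[0,0,0],[0,0,0],[0,0,0],[0,0,0],[0,0,0],[0,0,0],[0,0,0],[0,0,0],[0,0,0]]}' >/dev/null; python3 chk.py
python3 -m handwheel '{"hand":[0,0,0,0,0,0,0,0,0,0,0,0],"translation":[[0,-35,0],[0,-70,0],[0,-105,0],[0,-140,0],[0,-175,0],[0,-210,-30],[0,-245,-60],[2,-275,-90],[3,-291,-110],[3,-291,-120],[3,-291,-120],[3,-291,-120]],"turn":[[0,0,0],[0,0,0],[0,0,0],[0,0,0],[0,0,0],[0,0,0],[0,0,0],[0,0,0],[0,0,0],[0,0,0],[0,0,0],[0,0,0]]}' >/dev/null; python3 fr.py
```

```text
t 29.57 p [5.468e+02 4.000e-01 3.142e+02] yyaw -14.4 z [ 1.e-04 -1.e-04 -1.e+00] F [ 0.66  0.38 -1.53] grip 62.9 20.0
t 30.57 p [ 550.1 -288.5  193.3] yyaw -14.45 z [-0.0017  0.002  -1.    ] F [-0.27  1.   -1.59] grip 63.0 20.0
[361.  70.] 2794 circ 627.6 -199.3 26.9 [ 626.8 -199.3] [52.  52.2] 0.0881 edge [319  35  75  78]
[158. 171.] 3156 circ 462.2 -231.1 26.9 [ 462.5 -231.4] [51.6 51.5] 0.0883 edge [124 137  69  68]
```

```bash

python3 -m handwheel '{"hand":[0,0,0,0,0,0,0,0,0,0],"translation":[[0,0,-30],[0,0,-65],[0,0,-100],[0,0,-120],[0,0,-132],[0,0,-138],[0,0,-142],[0,0,-143],[0,0,-143],[0,0,-143]],"turn":[[0,0,0],[0,0,0],[0,0,0],[0,0,0],[0,0,0],[0,0,0],[0,0,0],[0,0,0],[0,0,0],[0,0,0]]}' >/dev/null; python3 chk.py && python3 -m handwheel '{"hand":[0,0,0],"translation":[[0,0,-1],[0,0,-2],[0,0,-2]],"turn":[[0,0,0],[0,0,0],[0,0,0]]}' >/dev/null; python3 chk.py
```

```text
t 31.45 p [ 551.7 -290.    52.1] yyaw -14.43 z [ 0.0023 -0.0018 -1.    ] F [-0.21  0.43 -1.73] grip 63.1 20.0
t 31.7 p [ 551.4 -290.1   50.2] yyaw -14.44 z [ 0.0018 -0.0015 -1.    ] F [-0.98  0.35  5.58] grip 63.2 20.0
```

```bash

python3 -m handwheel '{"hand":[0.88,0.88,0.88,0.88,0.88,0.88,0.88,0.88,0.88,0.88,0.88,0.88],"translation":[[0,0,0],[0,0,0],[0,0,0],[0,0,3],[0,0,20],[0,0,55],[0,0,90],[0,0,125],[0,0,160],[0,0,190],[0,0,190],[0,0,190]],"turn":[[0,0,0],[0,0,0],[0,0,0],[0,0,0],[0,0,0],[0,0,0],[0,0,0],[0,0,0],[0,0,0],[0,0,0],[0,0,0],[0,0,0]]}' >/dev/null; python3 fr.py
python3 - <<'E'
from h import *
im,d,P,i=cloud('scene'); save('s2',im)
E
```

```text
t 32.7 p [ 551.7 -290.1  241.1] yyaw -14.43 z [ 0.0042 -0.0033 -1.    ] F [ 0.3   0.4  -0.99] grip 76.8 0.0
[342.  80.] 1317 circ 626.8 -199.5 26.5 [ 626.7 -199.6] [51.5 51.7] 0.0879 edge [310  48  61  65]
[173. 162.] 2255 circ 462.1 -230.7 26.8 [ 462.7 -231. ] [51.8 50.4] 0.0883 edge [145 133  58  58]
[283. 199.] 2024 circ 551.0 -290.9 26.9 [ 551.3 -290.4] [51.4 51.9] 0.0882 edge [256 173  55  55]
```

View pics/s2.png

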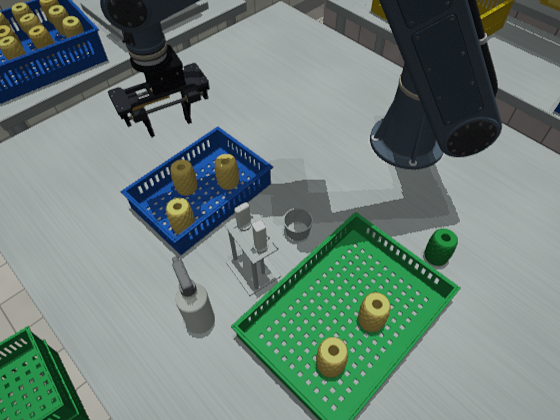

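The final view shows three fruits upright in the crate: the spare at (179,213), fruit 2 at (182,176) and fruit 4 at (227,170). The two through-bored fruits stand in the tray at (375,312) and (332,356). The gauge and knife are in the rack, the bottle and cup are untouched, and the robot is clear of everything. I hand in.

```bash
python3 -c "from rig import hand_in; print(hand_in())"
```

```text
the job is handed in; nothing more can be done
None
```

All four fruits were probed. The two blind ones stand upright in the small crate and the two bored-through ones remain in the large tray. The gauge hangs back in its rack slot. The job was handed in at about 33 s; no verdict came back.

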